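# Start the potter's wheel from its control console

### The job

Start the potter's wheel from the grey console, pressing with the closed fingertips and nothing else of the robot: first press the raised, white-marked end of the black rocker fully down so that it stays switched on, then press the blue button fully in until it stays in, and last press the green start button fully down and let it come back up. Keep to that order, do not push the red stop button, and do not pick up, shift or tip any of the drying clay pots standing around.

Things in the scene. Friction and masses are not known exactly. Their poses are not given: they have to be found in the camera images.
- console: Grey flat control console fixed to the table, 220 (x) by 340 (y) by 50 mm high, top level. Origin: centre of its underside, on the table. Its x axis points from the edge nearest the robot to the far edge, y to the left along the row of controls; its yaw varies. The controls stand in one row at x = -35 mm: rocker at y = +125 mm, then to its right the three round buttons, 80 mm apart.
- rocker (a joint): Angle of the black rocker switch, rad: 0 = off, 0.4 = fully on (may start up to 0.06). It stays where it is left; turning it takes about 2 N at the pressing point.
- rocker_on (a point): Point on the top of the rocker's ON half (black, white stripe, 34 x 34 mm), the half at the console's +x, raised when off. Pivot: a line along console y at console x = -35 mm, 60 mm above the table. The point is 16 mm +x of the pivot and 78 mm up when off; when on, the half is level, its top 70 mm up, the point 22 mm from the pivot. Press straight down 20 mm to +x of the pivot. Bezel 84 x 50 mm, top 65 mm up.
- blue (a joint): How far the blue button is pushed in, m: 0 = out, 0.008 = fully in. It stays where it is pushed, with no spring; pushing takes about 3 N.
- blue_top (a point): Centre of the top of the blue button, a flat round cap 36 mm across in a black ring 52 mm across and 12 mm high; cap top 74 mm above the table when out, 66 mm when fully in; it moves straight down. In the console frame at x = -35 mm and y = +35, -45 or -125 mm; the three buttons swap places from run to run.
- green (a joint): How far the green start button is pressed, m: 0 = up, 0.006 = fully down. A spring returns it; fully down takes 4 N.
- green_top (a point): Centre of the top of the green button, a flat round cap 36 mm across in a black ring 52 mm across and 12 mm high; cap top 72 mm above the table when up, 66 mm when fully down. In the console frame at x = -35 mm and y = +35, -45 or -125 mm; the three buttons swap places from run to run.
- red (a joint): How far the red stop button is pushed in, m: 0 = out, 0.006 = fully in; sprung, about 2 N starts it moving.
- red_top (a point): Centre of the top of the red mushroom stop button, head 40 mm across on a yellow ring 52 mm across; top 80 mm above the table. Not to be pushed. In the console frame at x = -35 mm and y = +35, -45 or -125 mm; the three buttons swap places from run to run.
- tagine: Miniature clay tagine (round dish with a pointed lid, one piece, pale clay), 66 mm across, 62 mm high, loose, standing on the far part of the console's top (console x = +60 to +72 mm). Origin: centre of its underside, z up.
- cup_left: Clay cup, 80 mm across at the rim, 95 mm high, loose on the table left (+y) of the console. Origin: centre of its underside, z up.
- cup_right: Dark clay cup, 72 mm across at the rim, 85 mm high, loose on the table right (-y) of the console. Origin: centre of its underside, z up.
- bowl: Pale clay bowl, 110 mm across, 50 mm high, loose on the table beyond the console. Origin: centre of its underside, z up.
There are look-alikes about, which are no part of the job. What is shaped like the cup_left but orange or yellow is not meant.

How it is judged:
On the way, in this order (a step that is already met when the one before it is completed fails the run):
1. the rocker is switched on (value of joint rocker above 0.33 rad), for 0.1 s.
2. the blue button is in (value of joint blue above 0.006 m), for 0.1 s.
3. the green button is pressed down (value of joint green above 0.0045 m), for 0.05 s.
At the end, for the whole second after the job is handed in: The rocker is on (over 0.33 rad), the blue button is in (over 6 mm), the green button, after having been pressed over 4.5 mm, is back up (under 1 mm), the red button is out (under 2 mm), and every pot stands upright, at rest, within 20 mm of where it stood (value of joint rocker above 0.33 rad and value of joint blue above 0.006 m and value of joint green below 0.001 m and value of joint red below 0.002 m and distance of each of tagine, cup_left, cup_right, bowl from where it was at the start of the episode below 0.02 m and angle between each of tagine, cup_left, cup_right, bowl's own z axis and vertical below 0.3 rad and linear speed of each of tagine, cup_left, cup_right, bowl below 0.02 m/s); the robot touches nothing.
It fails at once if the red stop button was pushed in (more than 2 mm) (value of joint red above 0.002 m).
It fails at once if the blue button was pushed before the rocker was on (value of joint blue above 0.002 m and not (value of joint rocker above 0.33 rad)).
It fails at once if the green button was pushed before the rocker was on and the blue button was in (value of joint green above 0.002 m and not (value of joint rocker above 0.33 rad and value of joint blue above 0.006 m)).
It fails at once if a clay pot was shifted more than 20 mm, lifted or tipped (distance of any of tagine, cup_left, cup_right, bowl from where it was at the start of the episode above 0.02 m or angle between any of tagine, cup_left, cup_right, bowl's own z axis and vertical above 0.3 rad).
It fails at once if something was pressed with the arm or the gripper's body instead of the fingers (contact force between the arm and anything else above 3 N).
It also fails if it takes over 38 s, if anything falls off the work surface, if the arm or the gripper's body presses on something with over 40 N, if the wrist force passes 120 N, or if a joint passes its speed limit or range.

### The arm

A 6-joint arm with a two-finger parallel gripper is mounted at the origin on the work surface. World frame = base frame: x ahead of the robot, y to its left, z up, the work surface at z = 0. Lengths are in m, angles in rad, forces in N, time in s.
With the tool pointing down it reaches from about 0.425 to 0.95 m from the base axis. Payload 3.5 kg.
Tool frame: the origin (TCP) lies at the very end of the fingers, on their centre line; the grasp point (between the pads) lies 19 mm behind it; z points along the fingers, y is the line along which they close (so a half turn about z gives the same grasp; the last joint's range is limited). The gripper opens to 85 mm and grips with 20 to 120 N. Pads are 22 mm wide; open, the fingers measure 114 mm over their backs; the gripper's body (76 mm by 85 mm) begins 54 mm behind the grasp point. The pads swing forward as they close: fully open they stand 13 mm farther back than shut.
Start: joints at [-1.462, 0.286, 1.577, -0, 1.279, -0.15], TCP at [0.173, -0.653, 0.231] pointing down, gripper open.
Joint ranges: [-2.77, 2.77], [-0.9, 2.22], [0.21, 2.48], [-1.53, 4.67], [0.24, 2.81], [-2.84, 2.84]. Speed limits (rad/s): [2.79, 2.79, 3.14, 3.14, 3.14, 3.14].

### API

Orientations are given as a unit quaternion [x, y, z, w].
In Python, from plant import ctrl gives the robot as it stands.
- The arm moves only by the tool carry_out, never from a script. Its argument "deltas" is one flat list of numbers, 6 for each row, row after row: the shift along the tool's x, y, z in m, then the turn, a rotation vector about the tool's x, y, z in rad. A call has 1 to 5 rows; each row is the pose to reach, as a shift and turn from the pose commanded when the call began, along the tool's axes at that moment; what a row does not reach only later rows make up. A row lasts 1/8 s, in which the tool goes at most 62.5 mm and 10.7 degrees, less where a joint would pass 70% of its speed; a pose out of reach is approached as far as the arm can. A call with a gripper value outside its range is refused whole. "grip" is the opening in per cent of the stroke, from 0 (shut) to 100 (fully open), set as the call begins (left out, the last holds). The fingers move at their own pace and stop on an object; "grip_force" is the grip in N (left out, the last holds). Time passes only in rows, so rows that repeat a pose let the fingers close. It gives the time, the measured TCP pose, the force, the opening and the grip force at its end, in the units of the state.
- ctrl.get_state(): the state, without advancing time (a new reading comes with each control period).
- ctrl.read_camera(name): name is "side" or "top"; returns (picture, depth): 400x640x3 uint8, red, green, blue; 400x640 float32, m along the optical axis (not along the pixel's ray), 0 where there is no reading.
- ctrl.camera_model(name): a dict with "intrinsics" (3x3 intrinsics, pixels), "extrinsics" (4x4, takes a point from world to camera coordinates). Camera axes: x right, y down, z forward; pixel columns grow to the right and rows downward; lengths in m; the calibration is good to about 2 mm. A picture is of the moment at which its call begins. camera_model takes no time and is no camera call.
- ctrl.sign_off(): hands the job in; it is judged then, once.
Trained networks look in the newest picture that a camera, given by its name, has taken for a name from the list of things; names that differ only in an ending like _2 or _b are one class to them, and where a whole thing is asked for, a point or a joint stands for the part that bears it (a point fixed in the world has none). Each returns a list of dicts, best first, with "score" (0 to 1); they miss things now and then, are a little off and sometimes report something else, mostly with a low value. They report only what shows in the picture. A call takes as long as a camera call. They do not tell look-alikes from the thing itself.
- ctrl.find_in(camera, query): "uv" ([column, row] in pixels, amid what is visible of it).
The state is a dict: "time": time; "qpos": joint angles; "dq": joint speeds; "joint_efforts": joint torques, N m; "eef_pos": TCP position; "tcp_rot": TCP orientation; "contact_force": force on the tool from outside, world axes, zero at the start; "wrist_torque": the same for the moment, N m; "opening": opening from 0.0 (shut) to 1.0 (fully open); "finger_force": force on a finger pad.
Only numpy, scipy, OpenCV 4.12 (cv2) and the standard library are available. Lean on these libraries where they do the work, as an engineer would, in place of code of your own. Each camera call takes 0.05 s, during which the arm holds its last target. There are 200 camera calls.

## Working session

There is one attempt and no reset: what is moved stays moved. The work goes in short steps, Python scripts to look and compute and a tool call to move; the robot and the scene stay as the last step left them, time stands still between calls to the robot, and variables do not carry over. Pictures are saved under pics/ and viewed, at most 10 in all, crops included, and the job is handed in when it is done.

Besides the shell and the picture viewer there is one more tool, called after ">>>" as a command line: name --argument value ..., lists and objects as JSON in quotes. carry_out: Moves the arm, as the interface text tells. Its arguments: {"type":"object","properties":{"deltas":{"type":"array"},"grip":{"type":"number"},"grip_force":{"type":"number"}},"required":["deltas"]}

```bash
mkdir -p pics; ls
cat > h.py <<'E'
import numpy as np, cv2
from plant import ctrl
def world(cam,depth,uv,z=None):
    m=ctrl.camera_model(cam);K=np.array(m["intrinsics"]);T=np.linalg.inv(np.array(m["extrinsics"]))
    u,v=uv;r=np.linalg.inv(K)@[u,v,1]
    if z is not None:
        d=T[:3,:3]@r;return T[:3,3]+d*(z-T[2,3])/d[2]
    p=depth[max(0,int(v)-2):int(v)+3,max(0,int(u)-2):int(u)+3];p=p[p>0]
    return T[:3,:3]@(r*np.median(p))+T[:3,3]
E
python3 - <<'E'
from h import *
ims=[]
for c in ("top","side"):
    im,d=ctrl.read_camera(c);np.save(f"{c}_d.npy",d);cv2.imwrite(f"pics/{c}0.png",im[:,:,::-1])
    for q in ("console","rocker_on","blue_top","green_top","red_top","tagine","cup_left","cup_right","bowl"):
        for r in ctrl.find_in(c,q)[:3]:
            print(c,q,round(r["score"],2),np.round(r["uv"]),world(c,d,r["uv"]).round(3))
s=ctrl.get_state();print(s["time"],s["eef_pos"],s["tcp_rot"],s["contact_force"])
E
```

```text
pics
top console 0.91 [308. 248.] [0.498 0.09  0.05 ]
top console 0.72 [259. 259.] [0.487 0.211 0.071]
top rocker_on 0.6 [260. 260.] [0.485 0.21  0.07 ]
top blue_top 0.53 [298. 257.] [0.477 0.116 0.073]
top green_top 0.45 [359. 259.] [ 0.448 -0.027  0.072]
top red_top 0.56 [328. 256.] [0.467 0.046 0.08 ]
top tagine 0.88 [304. 218.] [0.567 0.088 0.09 ]
top cup_left 0.92 [210. 245.] [0.55  0.34  0.006]
top cup_left 0.78 [154. 252.] [0.553 0.482 0.016]
top cup_left 0.7 [186. 300.] [0.422 0.414 0.006]
top cup_right 0.93 [418. 218.] [ 0.534 -0.206  0.006]
top bowl 0.84 [342. 170.] [ 0.696 -0.033  0.006]
top bowl 0.74 [363. 261.] [ 0.443 -0.035  0.071]
side console 0.62 [299. 230.] [ 0.508 -0.003  0.049]
side rocker_on 0.45 [300. 184.] [0.499 0.203 0.072]
side blue_top 0.51 [289. 197.] [0.473 0.118 0.073]
side red_top 0.67 [281. 212.] [0.462 0.031 0.079]
side tagine 0.72 [326. 207.] [0.573 0.06  0.079]
side cup_left 0.88 [321. 149.] [0.552 0.424 0.092]
side cup_left 0.8 [358. 166.] [0.673 0.336 0.074]
side cup_left 0.68 [279. 161.] [0.418 0.356 0.075]
side cup_right 0.68 [298. 286.] [ 0.524 -0.226  0.075]
side bowl 0.77 [371. 240.] [0.689 0.009 0.016]
1.0 [ 0.17278006 -0.65250544  0.23136589] [ 9.91636422e-01  1.29062795e-01 -8.35933369e-06  3.40280832e-05] [-0.03892153  0.33464428  0.34322942]
```

View pics/top0.png

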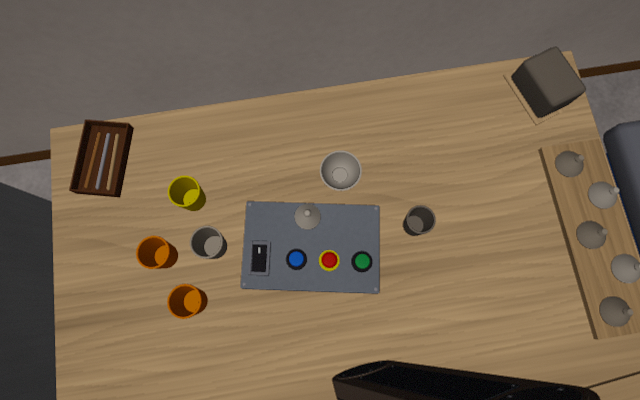

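View pics/side0.png

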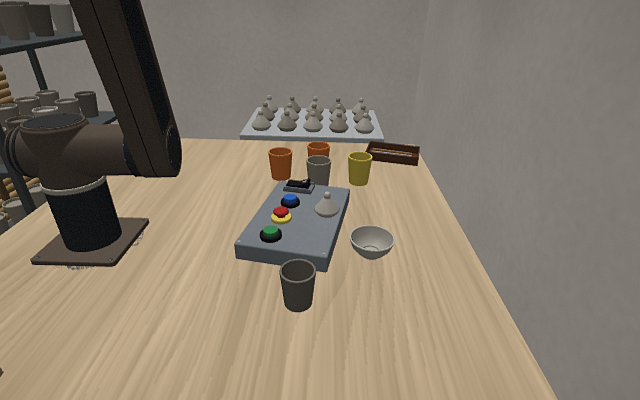

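Top view: console with the black rocker at (259,258), blue at (297,259), red at (329,260) and green at (362,261); the tagine is at (307,216). Possible confusions: the green cap (362,261) was also reported as a bowl, the rocker as the console, and the orange and yellow cups (154,252), (186,300) and (185,192) resemble cup_left, which is the grey one at (208,243). Next I fit the console pose from the colour blobs and check it in a crop.

```bash
cat >> h.py <<'E'
def blobs(cam):
    im,d=ctrl.read_camera(cam);h=cv2.cvtColor(im,cv2.COLOR_RGB2HSV);o={}
    for n,lo,hi,z in (("blue",105,125,.074),("green",50,85,.072),("red",0,5,.080)):
        m=((h[...,0]>=lo)&(h[...,0]<=hi)&(h[...,1]>150)&(h[...,2]>60)).astype(np.uint8)
        k,l,st,c=cv2.connectedComponentsWithStats(m);i=[j for j in range(1,k) if st[j,4]>40 and (cam!="top" or (c[j,0]>240 and c[j,1]>240))]
        if i: i=max(i,key=lambda j:st[j,4]);o[n]=(c[i],st[i,4],world(cam,d,c[i],z),world(cam,d,c[i])[2])
    return im,d,o
E
python3 - <<'E'
from h import *
im,d,o=blobs("top")
for n in o:print(n,o[n][0].round(1),o[n][1],o[n][2].round(4),round(o[n][3],3))
# console top mask by height -> rectangle
m=ctrl.camera_model("top");K=np.array(m["intrinsics"]);T=np.linalg.inv(np.array(m["extrinsics"]))
v,u=np.mgrid[:400,:640];P=(np.linalg.inv(K)@np.stack([u.ravel()*d.ravel(),v.ravel()*d.ravel(),d.ravel()]))
W=(T[:3,:3]@P+T[:3,3:]).T
s=(W[:,2]>.042)&(W[:,2]<.058)&(abs(W[:,0]-.5)<.2)&(abs(W[:,1]-.08)<.25)&(d.ravel()>0)
mk=s.reshape(400,640).astype(np.uint8);mk=cv2.morphologyEx(mk,cv2.MORPH_OPEN,np.ones((3,3)))
k,l,st,c=cv2.connectedComponentsWithStats(mk);i=1+np.argmax(st[1:,4])
pts=W[(l==i).ravel()][:,:2].astype(np.float32);print("rect",cv2.minAreaRect(pts),np.median(W[(l==i).ravel(),2]))
g={"blue":35,"red":-45,"green":-125}
X=np.array([o[n][2][:2] for n in g]);dy=X[0]-X[2];yaw=np.arctan2(-dy[0],dy[1]);print("yaw",yaw,"len",np.linalg.norm(dy))
R=np.array([[np.cos(yaw),-np.sin(yaw)],[np.sin(yaw),np.cos(yaw)]])
c0=np.mean([X[i]-R@[-.035,y/1000] for i,y in enumerate(g.values())],0);print("centre",c0)
im=im[:,:,::-1].copy();E=np.array(m["extrinsics"])
cr=cv2.resize(im[180:310,220:440],None,fx=3.5,fy=3.5,interpolation=cv2.INTER_CUBIC)
for n,x,y,z in (("rock",-.019,.125,.078),("press",-.015,.125,.075),("blue",-.035,.035,.074),("green",-.035,-.125,.072),("red",-.035,-.045,.08),("a",.11,.17,.05),("b",.11,-.17,.05),("c",-.11,.17,.05),("d",-.11,-.17,.05)):
    p=np.r_[c0+R@[x,y],z];print(n,p.round(4));q=K@(E[:3,:3]@p+E[:3,3]);q=q[:2]/q[2]
    cv2.drawMarker(cr,tuple(int(t) for t in (q-[220,180]+.5)*3.5),(255,0,255),0,9,1)
cv2.imwrite("pics/crop1.png",cr)
E
```

```text
blue [295.9 258.4] 188 [0.4743 0.1229 0.074 ] 0.074
green [361.9 260.9] 177 [ 0.4431 -0.0334  0.072 ] 0.073
red [329.  259.6] 166 [0.4581 0.0447 0.08  ] 0.08
rect ((0.5038240551948547, 0.08373238146305084), (0.33801740407943726, 0.22076019644737244), 78.87926483154297) 0.05014456677438894
yaw -0.19703835130578037 len 0.15941024274406987
centre [0.5016265 0.081996 ]
rock [0.5075 0.2083 0.078 ]
press [0.5114 0.2075 0.075 ]
blue [0.4742 0.1232 0.074 ]
green [ 0.4428 -0.0337  0.072 ]
red [0.4585 0.0447 0.08  ]
a [0.6428 0.2272 0.05  ]
b [ 0.5762 -0.1062  0.05  ]
c [0.427  0.2702 0.05  ]
d [ 0.3605 -0.0632  0.05  ]
```

View pics/crop1.png

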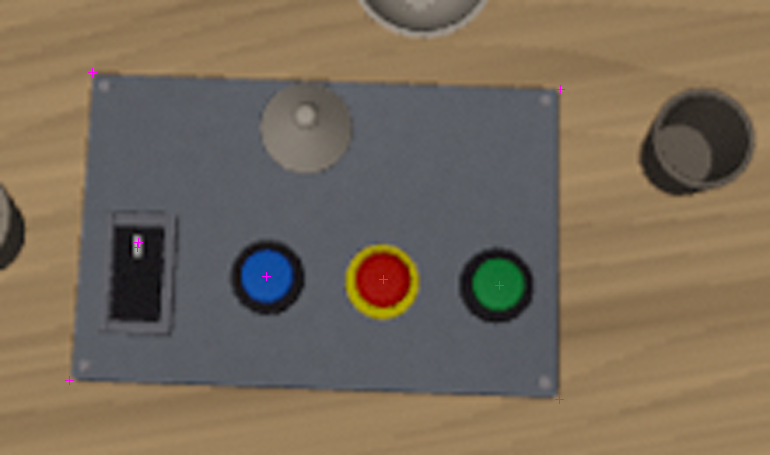

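The fitted marks lie on the caps, the console corners and the white stripe, and the spacing (159.4 mm) and heights match. The rocker press point is (0.511, 0.2075) and yaw is -0.197. I close the fingers and go there over the pots.

Add to h.py:
```python
def to(x,y,z,ang=None,n=1):
    from scipy.spatial.transform import Rotation as Ro
    s=ctrl.get_state();R=Ro.from_quat(s["tcp_rot"]).as_matrix();a=np.arctan2(R[1,0],R[0,0])
    d=R.T@(np.array([x,y,z])-s["eef_pos"]);w=0 if ang is None else -((ang-a+np.pi)%(2*np.pi)-np.pi)
    print("t",s["time"],"pos",np.round(s["eef_pos"],4),"ang",round(a,3),"tilt",np.round(R[:2,2],3),"F",np.round(s["contact_force"],1),"op",round(s["opening"],2),"delta",d.round(4),"rz",round(w,3),"j",np.round(s["qpos"],2))
```

```text
(no output)
```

>>> carry_out --deltas '[0.05,-0.029,0.0,0,0,-0.13,0.1,-0.057,0.0,0,0,-0.26,0.15,-0.086,0.0,0,0,-0.39,0.2,-0.114,0.0,0,0,-0.52,0.25,-0.143,0.0,0,0,-0.65]' --grip 0 --grip_force 20

```text
time: 1.68
eef_pos: [0.379, -0.4489, 0.2316]
tcp_rot: [0.898, 0.441, 0.0, 0.0]
contact_force: [0.2, -0.3, -0.9]
opening: 0.001
finger_force: 0.0
```

```bash
python3 -c "
from h import *
to(.5,-.2,.22,2.945)"
```

```text
t 1.675 pos [ 0.379  -0.4489  0.2316] ang 0.913 tilt [ 0.001 -0.001] F [ 0.2 -0.3 -0.9] op 0.0 delta [ 0.271  -0.0565  0.0115] rz -2.032 j [-1.04  0.09  1.8   0.    1.25 -0.38]
```

>>> carry_out --deltas '[0.054,-0.011,0.0,0,0,-0.15,0.108,-0.022,0.0,0,0,-0.3,0.162,-0.034,0.0,0,0,-0.45,0.216,-0.045,0.0,0,0,-0.6,0.27,-0.056,0.0,0,0,-0.75]'

```text
time: 2.3
eef_pos: [0.5003, -0.2012, 0.2317]
tcp_rot: [0.674, 0.739, 0.0, 0.0]
contact_force: [-0.0, 0.5, -0.5]
opening: 0.001
finger_force: 0.0
```

```bash
python3 -c "
from h import *
to(.52,.05,.22,2.945)"
```

```text
t 2.3 pos [ 0.5003 -0.2012  0.2317] ang 1.664 tilt [ 0.001 -0.   ] F [-0.   0.5 -0.5] op 0.0 delta [0.2483 0.0429 0.0116] rz -1.281 j [-0.57 -0.01  1.91  0.    1.24 -0.66]
```

>>> carry_out --deltas '[0.05,0.009,0.0,0,0,-0.15,0.1,0.017,0.0,0,0,-0.3,0.149,0.026,0.0,0,0,-0.45,0.199,0.034,0.0,0,0,-0.6,0.248,0.043,0.0,0,0,-0.75]'

```text
time: 2.92
eef_pos: [0.5207, 0.0496, 0.2317]
tcp_rot: [0.356, 0.935, 0.0, 0.0]
contact_force: [1.2, -0.3, -0.3]
opening: 0.001
finger_force: 0.0
```

```bash
python3 -c "
from h import *
to(.5114,.2075,.12,2.945)"
```

```text
t 2.925 pos [0.5207 0.0496 0.2317] ang 2.414 tilt [ 0.001 -0.   ] F [ 1.2 -0.3 -0.3] op 0.0 delta [0.112  0.1117 0.1117] rz -0.531 j [-0.1  -0.05  1.95  0.    1.25 -0.94]
```

>>> carry_out --deltas '[0.037,0.037,0.0,0,0,-0.177,0.075,0.075,0.0,0,0,-0.354,0.112,0.112,0.02,0,0,-0.531,0.112,0.112,0.075,0,0,-0.531,0.112,0.112,0.112,0,0,-0.531]'

```text
time: 3.55
eef_pos: [0.5112, 0.207, 0.1173]
tcp_rot: [0.1, 0.995, -0.0, -0.001]
contact_force: [-1.0, 0.4, -0.4]
opening: 0.002
finger_force: 0.0
```

Run:
```python
from h import *
to(.5114,.2075,.069,2.945)
im,d=ctrl.read_camera("top");b=ctrl.read_camera("side")[0]
f=lambda c:cv2.resize(c[:,:,::-1],(600,300),interpolation=cv2.INTER_CUBIC)
cv2.imwrite("pics/near1.png",np.vstack([f(im[200:300,210:410]),f(b[130:230,220:420])]))
```

```text
t 3.55 pos [0.5112 0.207  0.1173] ang 2.942 tilt [-0.002 -0.   ] F [-1.   0.4 -0.4] op 0.0 delta [-0.0002  0.0006  0.0483] rz -0.003 j [ 0.2   0.14  1.97 -0.    1.03 -1.17]
```

View pics/near1.png

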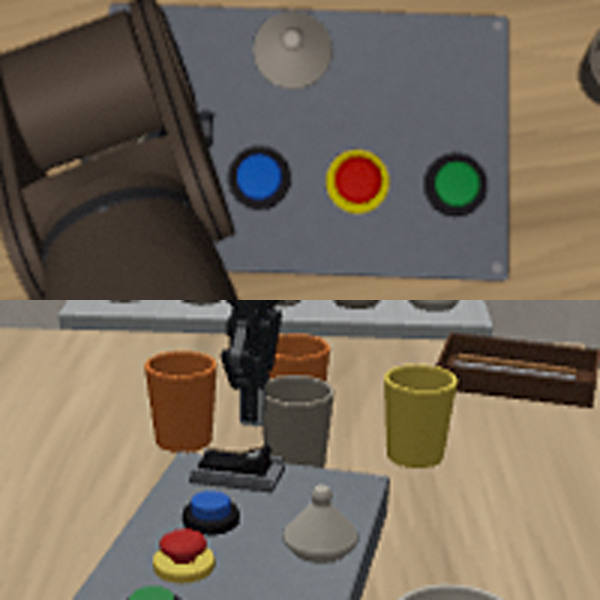

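The top crop shows the arm covering the rocker. In the side crop the closed fingertips at (252,420) hang above the rocker's raised far end at (262,455), clear of the cup behind. I press.

>>> carry_out --deltas '[0,0,0.02,0,0,0,0,0,0.035,0,0,0,0,0,0.043,0,0,0,0,0,0.048,0,0,0,0,0,0.05,0,0,0]'

```text
time: 4.28
eef_pos: [0.5132, 0.2062, 0.0701]
tcp_rot: [0.101, 0.995, 0.0, 0.001]
contact_force: [1.6, -0.5, 3.1]
opening: 0.002
finger_force: 1.6
```

>>> carry_out --deltas '[0,0,0.001,0,0,0,0,0,0.002,0,0,0,0,0,0.002,0,0,0]'

```text
time: 4.65
eef_pos: [0.5133, 0.2063, 0.07]
tcp_rot: [0.101, 0.995, 0.0, 0.001]
contact_force: [-1.8, -2.1, 11.3]
opening: 0.0
finger_force: 5.8
```

The TCP stopped at 70.0 mm while the force rose to 11 N, so the rocker is on its stop. I retract and move over to blue.

>>> carry_out --deltas '[0,0,-0.02,0,0,0,0,0,-0.05,0,0,0,0,0,-0.06,0,0,0,0,0,-0.06,0,0,0]'

```text
time: 5.15
eef_pos: [0.5122, 0.2062, 0.1274]
tcp_rot: [0.101, 0.995, 0.0, 0.0]
contact_force: [-0.4, -0.9, 0.3]
opening: 0.003
finger_force: 0.0
```

```bash
python3 -c "
from h import *
to(.4742,.1232,.12,2.945)"
```

```text
t 5.15 pos [0.5122 0.2062 0.1274] ang 2.94 tilt [0. 0.] F [-0.4 -0.9  0.3] op 0.0 delta [ 0.0206 -0.0889  0.0074] rz -0.005 j [ 0.2   0.13  1.96  0.    1.05 -1.17]
```

>>> carry_out --deltas '[0.01,-0.044,0,0,0,0,0.021,-0.089,0,0,0,0,0.021,-0.089,0.007,0,0,0,0.021,-0.089,0.007,0,0,0]'

```text
time: 5.65
eef_pos: [0.473, 0.1232, 0.1187]
tcp_rot: [0.101, 0.995, -0.0, -0.002]
contact_force: [0.2, -0.3, -0.2]
opening: -0.003
finger_force: 0.0
```

Run:
```python
from h import *
to(.4742,.1232,.066,2.945)
im,d=ctrl.read_camera("top");b=ctrl.read_camera("side")[0]
f=lambda c:cv2.resize(c[:,:,::-1],(600,300),interpolation=cv2.INTER_CUBIC)
cv2.imwrite("pics/near2.png",np.vstack([f(im[200:300,210:410]),cv2.resize(b[150:210,240:360,::-1],(600,300),interpolation=cv2.INTER_CUBIC)]))
```

```text
t 5.65 pos [0.473  0.1232 0.1187] ang 2.939 tilt [-0.003  0.   ] F [ 0.2 -0.3 -0.2] op -0.0 delta [-0.0014  0.0003  0.0527] rz -0.006 j [ 0.05  0.    2.12  0.    1.03 -1.32]
```

View pics/near2.png

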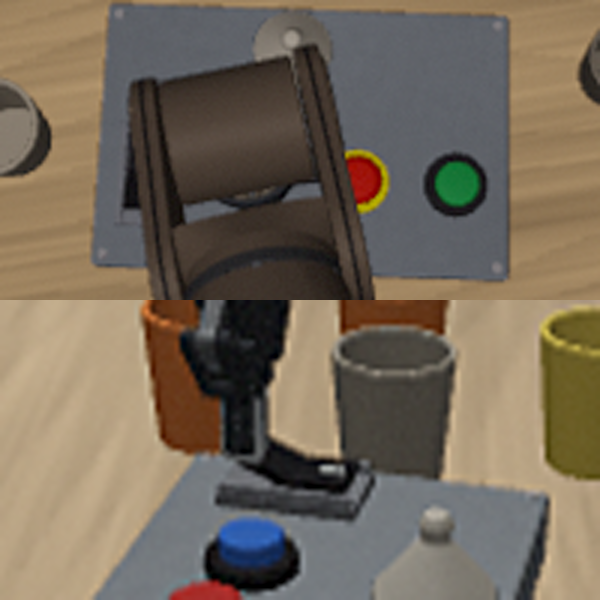

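The side crop shows the rocker's white-striped far half at (335,470) now level and its near half raised, so it is on. The fingertips are above the blue cap at (250,540). I press blue.

>>> carry_out --deltas '[-0.001,0,0.025,0,0,0,-0.001,0,0.04,0,0,0,-0.001,0,0.048,0,0,0,-0.001,0,0.052,0,0,0,-0.001,0,0.055,0,0,0]'

```text
time: 6.38
eef_pos: [0.4752, 0.1232, 0.0658]
tcp_rot: [0.101, 0.995, 0.0, 0.0]
contact_force: [-4.4, 1.0, 13.3]
opening: -0.0
finger_force: 7.5
```

>>> carry_out --deltas '[0,0,0.001,0,0,0,0,0,0.001,0,0,0]'

```text
time: 6.62
eef_pos: [0.4752, 0.1232, 0.0659]
tcp_rot: [0.101, 0.995, 0.0, -0.0]
contact_force: [-5.1, 0.9, 8.5]
opening: 0.002
finger_force: 4.2
```

Blue is on its stop at 66 mm. I go up and over the red button (80 mm high) to green.

>>> carry_out --deltas '[0,0,-0.02,0,0,0,0,0,-0.06,0,0,0,0,0,-0.07,0,0,0,0,0,-0.07,0,0,0]'

```text
time: 7.12
eef_pos: [0.4756, 0.1228, 0.135]
tcp_rot: [0.101, 0.995, 0.0, 0.001]
contact_force: [-0.0, 0.1, -0.6]
opening: -0.004
finger_force: 0.0
```

```bash
python3 -c "
from h import *
to(.4428,-.0337,.13,2.945)"
```

```text
t 7.125 pos [0.4756 0.1228 0.135 ] ang 2.94 tilt [ 0.002 -0.   ] F [-0.   0.1 -0.6] op -0.0 delta [ 0.0007 -0.1599  0.0049] rz -0.005 j [ 0.05 -0.02  2.1  -0.    1.06 -1.32]
```

>>> carry_out --deltas '[0,-0.04,0,0,0,0,0,-0.08,0,0,0,0,0.001,-0.12,0,0,0,0,0.001,-0.16,0,0,0,0,0.001,-0.16,0.005,0,0,0]'

```text
time: 7.75
eef_pos: [0.441, -0.0353, 0.1279]
tcp_rot: [0.103, 0.995, 0.0, -0.001]
contact_force: [-0.4, 0.3, -1.1]
opening: -0.003
finger_force: 0.0
```

Run:
```python
from h import *
to(.4428,-.0337,.066,2.945)
im,d=ctrl.read_camera("top");b=ctrl.read_camera("side")[0]
f=lambda c:cv2.resize(c[:,:,::-1],(600,300),interpolation=cv2.INTER_CUBIC)
cv2.imwrite("pics/near3.png",np.vstack([f(im[200:300,210:410]),cv2.resize(b[175:250,220:370,::-1],(600,300),interpolation=cv2.INTER_CUBIC)]))
for q,uv in (("blue",(295.9,258.4)),("green",(361.9,260.9)),("red",(329,259.6))): print(q,world("top",d,uv).round(4))
```

```text
t 7.75 pos [ 0.441  -0.0353  0.1279] ang 2.936 tilt [-0.001  0.   ] F [-0.4  0.3 -1.1] op -0.0 delta [-0.0016  0.002   0.0619] rz -0.009 j [-0.31 -0.13  2.22 -0.    1.05 -1.67]
blue [0.4751 0.123  0.0662]
green [0.4205 0.0058 0.3966]
red [0.4582 0.0448 0.0805]
```

View pics/near3.png

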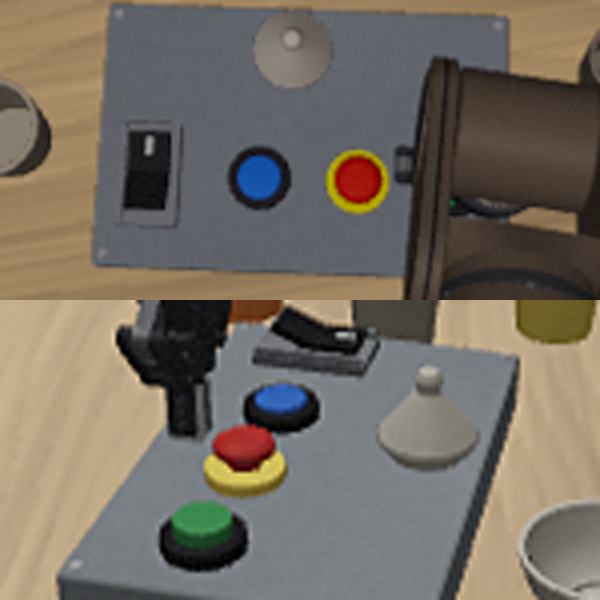

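Blue sits level with its ring (66.2 mm by depth), the rocker is on and red is untouched. The fingers hang above green at (203,525) in the side crop. I press green and retract.

>>> carry_out --deltas '[-0.001,0.001,0.03,0,0,0,-0.001,0.001,0.05,0,0,0,-0.001,0.001,0.059,0,0,0,-0.001,0.001,0.063,0,0,0,-0.001,0.001,0.065,0,0,0]'

```text
time: 8.48
eef_pos: [0.4426, -0.0318, 0.0657]
tcp_rot: [0.1, 0.995, 0.001, -0.002]
contact_force: [-9.4, 4.1, 18.4]
opening: -0.006
finger_force: 9.4
```

>>> carry_out --deltas '[0,0,0.001,0,0,0,0,0,0.001,0,0,0]'

```text
time: 8.72
eef_pos: [0.4427, -0.0319, 0.0658]
tcp_rot: [0.1, 0.995, 0.001, -0.002]
contact_force: [-10.2, 4.6, 16.0]
opening: 0.001
finger_force: 8.5
```

Green was fully down at 66 mm. I retract straight up and then move aside so the console can be seen.

>>> carry_out --deltas '[0,0,-0.02,0,0,0,0,0,-0.07,0,0,0,0,0,-0.13,0,0,0,0,-0.05,-0.15,0,0,0,0,-0.1,-0.15,0,0,0]'

```text
time: 9.35
eef_pos: [0.4249, -0.1324, 0.2174]
tcp_rot: [0.099, 0.995, -0.002, 0.004]
contact_force: [0.2, 0.9, 0.7]
opening: 0.004
finger_force: 0.0
```

>>> carry_out --deltas '[-0.03,-0.05,0,0,0,0,-0.06,-0.1,0,0,0,0,-0.06,-0.1,0,0,0,0,-0.06,-0.1,0,0,0,0]'

```text
time: 9.85
eef_pos: [0.4618, -0.2407, 0.2134]
tcp_rot: [0.101, 0.995, 0.0, 0.0]
contact_force: [0.9, 0.5, -0.1]
opening: -0.003
finger_force: 0.0
```

Run:
```python
from h import *
to(.4428,-.0337,.066,2.945)
im,d,o=blobs("top");b=ctrl.read_camera("side")[0]
cv2.imwrite("pics/end.png",np.vstack([cv2.resize(im[150:310,160:480,::-1],(600,300)),cv2.resize(b[130:320,200:420,::-1],(600,300))]))
for n in o:print(n,o[n][0].round(1),o[n][2].round(4),round(o[n][3],4))
print(np.linalg.norm(ctrl.get_state()["dq"]))
```

```text
t 9.85 pos [ 0.4618 -0.2407  0.2134] ang 2.94 tilt [0. 0.] F [ 0.9  0.5 -0.1] op -0.0 delta [0.0602 0.1989 0.1474] rz -0.005 j [-0.68 -0.04  1.97  0.    1.21 -2.04]
blue [296.  258.8] [0.4732 0.1227 0.074 ] 0.0658
green [362.  260.9] [ 0.4432 -0.0335  0.072 ] 0.0719
red [329.  259.6] [0.4582 0.0447 0.08  ] 0.08
0.01126719547734351
```

View pics/end.png

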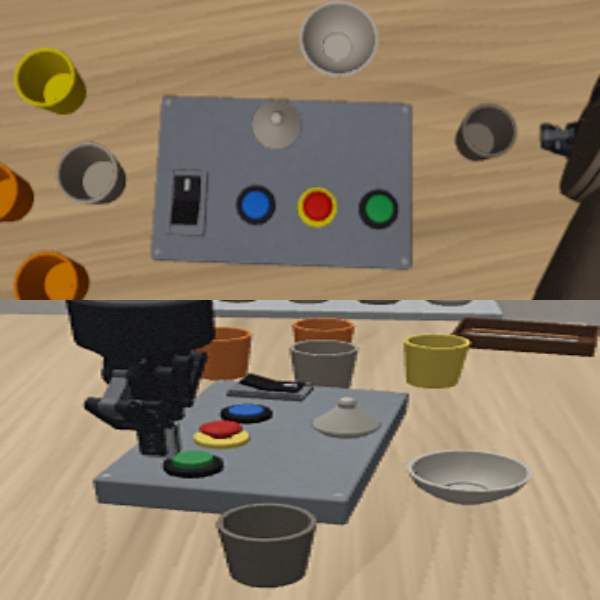

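The final picture shows the rocker on at (187,200), blue in at 65.8 mm, green back up at 71.9 mm and red out at 80 mm. All pots stand where they were and the arm is clear.

```bash
python3 -c "
from plant import ctrl
print(ctrl.sign_off())"
```

```text
the job is handed in; nothing more can be done
None
```

I pressed the rocker on, then blue in, then green down and back up, and handed the job in at about 10 s; the last picture showed red still out and every pot in place, but the judge's verdict wasn't returned.

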